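# Find the egg pot by feel and slide it onto the hot ring

### The job

One of the three lidded pots on the warming plate holds the boiled eggs and the other two are empty; they look alike, so nudge them to feel which one drags heavy. Slide that one smoothly across the glass, without lifting or tipping it, until it stands inside the hot ring in the middle, and let go. The two empty pots must end standing where they stood, inside their own rings, and the egg cup and the salt shaker must not be disturbed.

Things in the scene. Friction and masses are not known exactly. Their poses are not given: they have to be found in the camera images.
- plate: Glass-topped warming plate, fixed: black glass 350 mm (x) by 520 mm (y) in a steel body, level, top 48 mm above the table. Origin: on the table under the hot ring's centre; x points away from the robot, y left (turned by the yaw). Marked on the glass: the hot ring (three concentric circles) at the origin and plain resting rings 168 mm to its left (+y), right (-y) and towards the robot (-x)
- hot (a point): Centre of the hot ring, on the glass. The outer circle of every ring is 165 mm in diameter
- pot_a: One of three lidded steel pots, alike outside; any may stand on any resting ring. 140 mm wide, lid top 84 mm up, lid clipped fast. A rigid arched handle stands over the lid; its black grip lies along the pot's y axis, 68 mm long, 17 mm thick, centred on the pot's axis 115 mm above the underside, 22 mm clear of the lid. Origin: centre of underside, z up
- pot_b: Another of the three pots: same shape, origin and axes as pot_a. An empty pot weighs about 0.44 kg, the one with the eggs about 0.9 kg. Slowly dragged over the glass the full one resists about twice as much as an empty one: 1.5 to 2.4 N against 0.7 to 1.2 N (a little less is felt after stopping); a pot nudged slowly at its handle slides and does not tip
- pot_c: The third of the pots: same shape, origin and axes as pot_a. Any of the three may hold the eggs, in a rack that fits inside with 2 mm of play. The glass's friction differs from day to day but is the same for all three. Held firmly by the handle (60 N or more) and moved at 0.05 m/s or less a pot slides flat; a slack grip or haste lets it tip
- rest_left (a point): Centre of the plain resting ring to the left of the hot ring, on the glass
- rest_right (a point): Centre of the plain resting ring to the right of the hot ring, on the glass
- rest_front (a point): Centre of the plain resting ring on the robot's side of the hot ring, on the glass
- egg_cup: White china egg cup, 48 mm wide, 55 mm high, on the left front corner of the plate. Leave it alone. Origin: centre of its underside
- salt: Steel salt shaker, 42 mm wide, 74 mm high, on the right front corner of the plate. Leave it alone. Origin: centre of its underside

How it is judged (in metres and radians):
At the end, for the whole second after the job is handed in: The pot with the eggs (the one that rests on the glass with more than 6.5 N) stands flat on the glass, at rest, with its centre within 15 mm of the hot ring's centre; each empty pot stands flat, at rest, with its centre within 15 mm of the centre of the resting ring it started on (((contact force between pot_a and plate above 6.5 N and horizontal distance between pot_a and hot below 0.015 m and distance of each of pot_b, pot_c from where it was at the start of the episode below 0.03 m and (horizontal distance between pot_b and rest_left below 0.015 m or horizontal distance between pot_b and rest_right below 0.015 m or horizontal distance between pot_b and rest_front below 0.015 m) and (horizontal distance between pot_c and rest_left below 0.015 m or horizontal distance between pot_c and rest_right below 0.015 m or horizontal distance between pot_c and rest_front below 0.015 m)) or (contact force between pot_b and plate above 6.5 N and horizontal distance between pot_b and hot below 0.015 m and distance of each of pot_a, pot_c from where it was at the start of the episode below 0.03 m and (horizontal distance between pot_a and rest_left below 0.015 m or horizontal distance between pot_a and rest_right below 0.015 m or horizontal distance between pot_a and rest_front below 0.015 m) and (horizontal distance between pot_c and rest_left below 0.015 m or horizontal distance between pot_c and rest_right below 0.015 m or horizontal distance between pot_c and rest_front below 0.015 m)) or (contact force between pot_c and plate above 6.5 N and horizontal distance between pot_c and hot below 0.015 m and distance of each of pot_a, pot_b from where it was at the start of the episode below 0.03 m and (horizontal distance between pot_a and rest_left below 0.015 m or horizontal distance between pot_a and rest_right below 0.015 m or horizontal distance between pot_a and rest_front below 0.015 m) and (horizontal distance between pot_b and rest_left below 0.015 m or horizontal distance between pot_b and rest_right below 0.015 m or horizontal distance between pot_b and rest_front below 0.015 m))) and height (world z) of each of pot_a, pot_b, pot_c below 0.0505 m and linear speed of each of pot_a, pot_b, pot_c below 0.01 m/s); the robot touches nothing.
It fails at once if a pot is lifted or tipped: the centre of its underside more than 6 mm above the glass (height (world z) of any of pot_a, pot_b, pot_c above 0.054 m).
It fails at once if a pot is shoved: faster than 0.4 m/s (linear speed of any of pot_a, pot_b, pot_c above 0.4 m/s).
It fails at once if the egg cup or the salt shaker is moved by more than 20 mm (distance of any of egg_cup, salt from where it was at the start of the episode above 0.02 m).
It also fails if it takes over 72 s, if anything falls off the work surface, if the arm or the gripper's body presses on something with over 40 N, if the wrist force passes 120 N, or if a joint passes its speed limit or range.

### The arm

A 6-joint arm with a two-finger parallel gripper is mounted at the origin on the work surface. World frame = base frame: x ahead of the robot, y to its left, z up, the work surface at z = 0. Lengths are in mm, angles in degrees, forces in N, time in s.
With the tool pointing down it reaches from about 325 to 900 mm from the base axis. Payload 3.5 kg.
Tool frame: the origin (TCP) lies on the mounting face of the last link; the fingertips stand 173 mm ahead of it and the grasp point (between the pads) lies 155 mm ahead of it; z points along the fingers, y is the line along which they close (so a half turn about z gives the same grasp; the last joint's range is limited). The gripper opens to 85 mm and grips with 20 to 120 N. Pads are 22 mm wide; open, the fingers measure 114 mm over their backs; the gripper's body (76 mm by 85 mm) begins 54 mm behind the grasp point. The pads swing forward as they close: fully open they stand 13 mm farther back than shut.
Start: joints at [-75.997, 15.837, -1.513, 72.651, 0, 84.076], TCP at [213.007, -587.58, 404.713] pointing down, gripper open.
Joint ranges: [-178.77, 178.77], [-48.84, 107.48], [-61.69, 71.31], [-111.58, 123.2], [-90, 87.43], [-180, 180]. Speed limits (degrees/s): [147.25, 147.25, 180, 180, 180, 180].

### API

Orientations are given as a 3x3 rotation matrix whose columns are the frame's x, y, z axes.
In Python, from plant import manip gives the robot as it stands.
- The arm moves only by the shell command python3 steer.py [FORCE], which reads ROWS from standard input. ROWS is one flat JSON list of numbers that holds 1 to 5 rows one after another, with no inner brackets; each row has 5 numbers: the opening from 0.0 (shut) to 1.0 (fully open), then dx, dy, dz in shares of the most that a row can go, 1 being 50 mm, then a turn about the tool's z in shares of 120 degrees (1.0 is 120 degrees); each row shifts and turns the commanded pose from where the row before left it, along the tool's axes as they then stand; what a row does not reach is not made up. A row lasts 1/10 s, in which the tool goes at most 50 mm and 8.59 degrees, less where a joint would pass 70% of its speed; a pose out of reach is approached as far as the arm can. The fingers move at their own pace and stop on an object; FORCE is the grip in N (left out, the last holds). Time passes only in rows, so rows that do not move let the fingers close. It prints the time, the measured TCP pose, the force, the opening and the grip force at its end. Input that does not fit is refused with a message, and nothing moves.
- manip.sense(): the state, without advancing time (a new reading comes with each control period).
- manip.camera(name): name is "scene" or "top" or "wrist"; returns (picture, depth): 384x512x3 uint8, red, green, blue; 384x512 float32, mm along the optical axis (not along the pixel's ray), 0 where there is no reading.
- manip.camera_params(name): a dict with "camera_matrix" (3x3 intrinsics, pixels), "D" ([k1, k2, p1, p2, k3] as OpenCV has them; the pictures are not rectified), "rvec" (rotation vector, rad) and "tvec" (3), from world to camera coordinates, as OpenCV has them; the wrist camera has in their place "T_tool_cam" (4x4, takes a point from camera to tool coordinates, whose origin is the TCP and whose axes are the flange's). Camera axes: x right, y down, z forward; pixel columns grow to the right and rows downward; lengths in mm; the calibration is good to about 2 mm. A picture is of the moment at which its call begins: read the wrist's pose just before it. camera_params takes no time and is no camera call.
- manip.close_job(): hands the job in; it is judged then, once.
The state is a dict: "clock": time; "qpos": joint angles; "qvel": joint speeds; "joint_torque": joint torques, N m; "position": TCP position; "eef_rot": TCP orientation; "contact_force": force on the tool from outside, world axes, zero at the start; "moment": the same for the moment, N m; "width": opening from 0.0 (shut) to 1.0 (fully open); "grip_force": force on a finger pad.
Only numpy, scipy, OpenCV 4.12 (cv2) and the standard library are available. Lean on these libraries where they do the work, as an engineer would, in place of code of your own. Each camera call takes 0.05 s, during which the arm holds its last target. There are 200 camera calls.

## Working session

There is one attempt and no reset: what is moved stays moved. The work goes in short steps, Python scripts to look and compute and a shell command to move; the robot and the scene stay as the last step left them, time stands still between calls to the robot, and variables do not carry over. Pictures are saved under pics/ and viewed, at most 10 in all, crops included, and the job is handed in when it is done.

```bash
ls; mkdir -p pics; python3 - <<'E'
from plant import manip
import cv2, numpy as np
s=manip.sense();print(s['clock'],s['position'],s['eef_rot'],s['contact_force'],s['width'])
a=[]
for n in('top','scene'):
    p,d=manip.camera(n);np.savez(f'{n}0.npz',p=p,d=d);a.append(p)
    c=manip.camera_params(n);print(c)
    cv2.imwrite(f'pics/{n}0.png',p[:,:,::-1])
print(manip.camera_params('wrist'))
E
```

```text
pics
plant.py
steer.py
0.0 [ 212.90447197 -587.19380631  403.5403327 ] [[ 9.40144759e-01  3.40774905e-01 -5.45057533e-04]
 [ 3.40775258e-01 -9.40142220e-01  2.19780480e-03]
 [ 2.36525121e-04 -2.25199678e-03 -9.99997436e-01]] [-0.18031428 -0.62182846  0.20720591] 1.0033446978625375
{'camera_matrix': array([[490.89215824,   0.        , 255.5930189 ],
       [  0.        , 490.89215824, 191.00354203],
       [  0.        ,   0.        ,   1.        ]]), 'D': array([-0.15395727,  0.        ,  0.        ,  0.        ,  0.        ]), 'rvec': array([ 2.19956306, -2.14031887,  0.11634283]), 'tvec': array([  5.51836339, 559.3815034 , 991.70131835])}
{'camera_matrix': array([[404.55607496,   0.        , 255.92499837],
       [  0.        , 404.55607496, 192.68871437],
       [  0.        ,   0.        ,   1.        ]]), 'D': array([-0.00040031,  0.        ,  0.        ,  0.        ,  0.        ]), 'rvec': array([ 2.26088106,  0.97171883, -0.34332961]), 'tvec': array([-398.51185703, -261.00957266, 1145.42381168])}
{'camera_matrix': array([[293.98044981,   0.        , 254.28721762],
       [  0.        , 293.98044981, 196.56698063],
       [  0.        ,   0.        ,   1.        ]]), 'D': array([-0.06354449,  0.        ,  0.        ,  0.        ,  0.        ]), 'T_tool_cam': array([[ 1.24661344e-03, -9.52337180e-01, -3.05044820e-01,
         7.94045700e+01],
       [ 9.99998292e-01,  1.60353579e-03, -9.19522052e-04,
         2.65398848e-01],
       [ 1.36484532e-03, -3.05043152e-01,  9.52337552e-01,
         3.04379683e+01],
       [ 0.00000000e+00,  0.00000000e+00,  0.00000000e+00,
         1.00000000e+00]])}
```

View pics/top0.png

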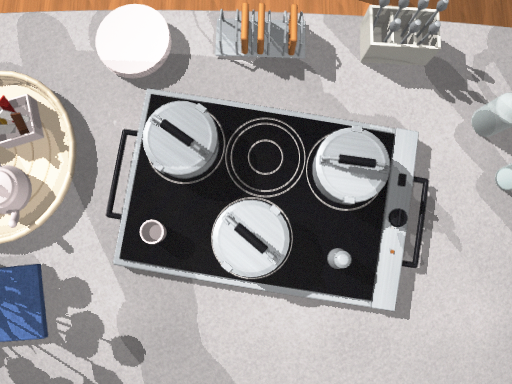

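View pics/scene0.png

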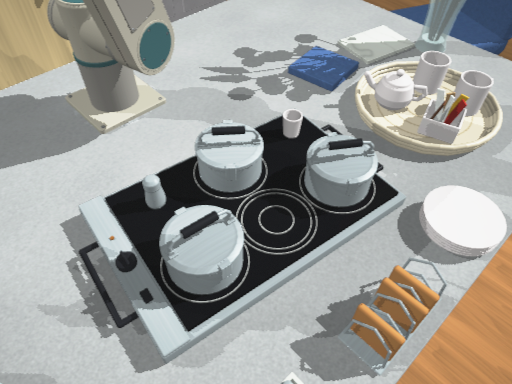

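The top view shows the pots' black grips at about (180,131) left, (357,160) right and (250,238) front. The hot ring is at (265,157), the egg cup at (152,232) and the salt at (340,258). In the scene view the grips are at (345,144), (200,225) and (228,130), and the hot ring is at (276,219).

```bash
cat > h.py <<'E'
import cv2, numpy as np
from plant import manip
def ray(n,uv):
    c=manip.camera_params(n);R=cv2.Rodrigues(c['rvec'])[0]
    x=cv2.undistortPoints(np.array(uv,float).reshape(-1,1,2),c['camera_matrix'],c['D']).reshape(-1,2)
    return -R.T@c['tvec'], np.c_[x,np.ones(len(x))]@R
def onz(n,uv,z):
    o,d=ray(n,uv);return o+d*((z-o[2])/d[:,2])[:,None]
def tri(u1,u2,n1='top',n2='scene'):
    o,d=ray(n1,u1);p,e=ray(n2,u2);d=d[0];e=e[0]
    t=np.linalg.lstsq(np.c_[d,-e],p-o,rcond=None)[0]
    a=o+d*t[0];b=p+e*t[1];return (a+b)/2,np.linalg.norm(a-b)
def grip(img,seed,r=34,th=60):
    x,y=seed;m=(img.max(2)<th).astype(np.uint8)
    n,l,s,c=cv2.connectedComponentsWithStats(m)
    k=[i for i in range(1,n) if 60<s[i,4]<1500 and np.hypot(*(c[i]-seed))<r]
    k=max(k,key=lambda i:s[i,4])
    rect=cv2.minAreaRect(np.argwhere(l==k)[:,::-1].astype(np.float32))
    return rect, s[k,4]
def ring(img,seed,rng):
    g=cv2.cvtColor(img,cv2.COLOR_RGB2GRAY);m=(g>70).astype(np.uint8)
    out=[]
    for c in cv2.findContours(m,cv2.RETR_LIST,cv2.CHAIN_APPROX_NONE)[0]:
        if len(c)<30: continue
        e=cv2.fitEllipse(c)
        if np.hypot(e[0][0]-seed[0],e[0][1]-seed[1])<6 and max(e[1])<rng: out.append((e,len(c)))
    return out
E
python3 - <<'E'
from h import *
S={'L':((180,131),(345,144)),'R':((357,160),(200,225)),'F':((250,238),(228,130))}
I={n:np.load(n+'0.npz')['p'] for n in('top','scene')}
for k,v in S.items():
    g=[]
    for n,s in zip(I,v):
        r,a=grip(I[n],s);print(k,n,np.round(r[0],1),np.round(r[1],1),round(r[2],1),a);g.append((r))
    p,e=tri(g[0][0],g[1][0]);print(' tri',p.round(1),e.round(1))
    b=cv2.boxPoints(g[0]);w=onz('top',b,p[2]);
    l=[w[1]-w[0],w[2]-w[1]];l.sort(key=np.linalg.norm);print(' grip len',np.linalg.norm(l,axis=1).round(1),'dir',np.degrees(np.arctan2(l[1][1],l[1][0])).round(1))
for n,s in zip(I,((265,157),(276,219))):
    for e,c in ring(I[n],s,110): print(n,np.round(e[0],1),np.round(e[1],1),c,onz(n,[e[0]],48).round(1))
E
```

```text
L top [176.2 132.3] [36.3  8. ] 35.0 290
L scene [345.3 144. ] [ 7.1 33.4] 82.9 230
 tri [649.7 170.1 163. ] 0.9
 grip len [14.9 68.5] dir -123.7
R top [357.2 160.7] [36.2  7.7] 7.9 281
R scene [199.  224.8] [ 9.4 39.9] 60.3 355
 tri [ 606.5 -162.9  162.4] 1.4
 grip len [14.4 67.2] dir -96.0
F top [250.8 237.9] [36.4  8.6] 40.9 307
F scene [228.  130.5] [ 6.6 32.1] 87.1 218
 tri [461.   27.8 162.4] 1.2
 grip len [15.3 65.2] dir -129.3
top [264.7 156.7] [31.9 33.2] 91 [[628.5   3.9  48. ]]
top [265.  156.6] [34.5 35.2] 99 [[628.7   3.3  48. ]]
top [264.8 156.9] [66.2 67.8] 190 [[628.    3.9  48. ]]
top [265.  156.9] [68.5 69.1] 196 [[628.    3.4  48. ]]
top [264.7 157. ] [76.6 78.6] 218 [[627.9   3.9  48. ]]
scene [276.2 219. ] [26.5 32.7] 84 [[629.4   5.   48. ]]
scene [276.  219.4] [28.7 36.1] 92 [[629.8   4.1  48. ]]
```

Units first: shifts go in shares of 50 mm and turns go in shares of 120 degrees. So 34.3 mm is 0.686, -17.65 mm is -0.353.

```bash
echo '[1,0.686,-0.353,0,0,1,0.686,-0.353,0,0,1,0.686,-0.353,0,0,1,0.686,-0.353,0,0,1,0.686,-0.353,0,0]' | python3 steer.py 70
echo '[1,0.686,-0.353,0,0,1,0.686,-0.353,0,0,1,0.686,-0.353,0,0,1,0.686,-0.353,0,0,1,0.686,-0.353,0,0]' | python3 steer.py
echo '[1,0.686,-0.353,0,0,1,0.686,-0.353,0,0,1,0.686,-0.353,0,0,1,0.686,-0.353,0,0,1,0.686,-0.353,0,0]' | python3 steer.py
echo '[1,0,0,0,-0.0667,1,0,0,0,-0.0667,1,0,0,0,-0.0667,1,0,0,0,-0.0667]' | python3 steer.py
echo '[1,0,0,0,-0.0667,1,0,0,0,-0.0667,1,0,0,0,-0.0667,1,0,0,0,-0.0667,1,0,0,0,0]' | python3 steer.py
cat >> h.py <<'E'
def go(target,psi=None):
    s=manip.sense();R=s['eef_rot'];d=R.T@(np.array(target)-s['position'])
    print('t',round(s['clock'],2),'pos',s['position'].round(1),'psi',np.degrees(np.arctan2(R[1,0],R[0,0])).round(1),'q6',s['qpos'][5].round(1),'tool shift',d.round(1),'F',s['contact_force'].round(2))
E
python3 -c "
from h import *
go([606.5,-162.9,317])"
```

```text
clock: 0.6
position: [344.8, -444.8, 404.2]
eef_rot: [[0.94, 0.34, -0.0], [0.34, -0.94, 0.001], [-0.0, -0.001, -1.0]]
contact_force: [0.7, 0.0, 0.0]
width: 0.997
grip_force: 0.0
clock: 1.1
position: [476.0, -303.3, 404.2]
eef_rot: [[0.94, 0.341, -0.001], [0.341, -0.94, 0.0], [-0.0, -0.001, -1.0]]
contact_force: [0.6, -0.8, 0.3]
width: 1.003
grip_force: 0.0
clock: 1.6
position: [607.2, -161.9, 404.1]
eef_rot: [[0.94, 0.341, -0.001], [0.341, -0.94, 0.0], [-0.001, -0.001, -1.0]]
contact_force: [0.5, -2.3, 0.7]
width: 0.997
grip_force: 0.0
clock: 2.0
position: [606.4, -163.0, 403.9]
eef_rot: [[0.612, 0.791, -0.001], [0.791, -0.612, 0.001], [-0.0, -0.001, -1.0]]
contact_force: [0.9, 0.6, -0.1]
width: 1.0
grip_force: 0.0
clock: 2.5
position: [606.3, -163.3, 404.1]
eef_rot: [[0.106, 0.994, -0.001], [0.994, -0.106, 0.0], [0.0, -0.001, -1.0]]
contact_force: [0.6, -0.2, -0.3]
width: 1.005
grip_force: 0.0
t 2.5 pos [ 606.3 -163.3  404.1] psi 83.9 q6 75.1 tool shift [ 0.4  0.3 87.1] F [ 0.65 -0.21 -0.33]
```

To row units: 30 mm is 0.6, 18 mm is 0.36.

```bash
echo '[1,0,0,0.6,0,1,0,0,0.6,0,1,0,0,0.36,0,1,0,0,0.16,0,0.5,0,0,0,0]' | python3 steer.py 
echo '[0,0,0,0,0,0,0,0,0,0,0,0,0,0,0,0,0,0,0,0,0,0,0,0,0]' | python3 steer.py 70
echo '[0,0,0,0,0,0,0,0,0,0,0,0,0,0,0]' | python3 steer.py
```

```text
clock: 3.0
position: [605.9, -163.1, 317.2]
eef_rot: [[0.107, 0.994, -0.003], [0.994, -0.107, 0.001], [0.001, -0.003, -1.0]]
contact_force: [-0.5, 0.4, -0.4]
width: 0.858
grip_force: 0.0
clock: 3.5
position: [606.9, -163.5, 319.9]
eef_rot: [[0.106, 0.994, 0.002], [0.994, -0.106, -0.001], [-0.0, 0.002, -1.0]]
contact_force: [0.1, -0.2, 2.6]
width: 0.185
grip_force: 68.6
clock: 3.8
position: [607.0, -163.5, 319.9]
eef_rot: [[0.106, 0.994, 0.002], [0.994, -0.106, -0.001], [-0.0, 0.002, -1.0]]
contact_force: [0.3, -0.1, 5.4]
width: 0.18
grip_force: 68.8
```

To row units: -1 mm is -0.02.

```bash
cat >> h.py <<'E'
def force(n=8):
    F=[];P=[]
    for _ in range(n):
        s=manip.sense();F.append(s['contact_force']);P.append(s['position']);manip.camera('wrist')
    print('t',round(s['clock'],2),'F',np.mean(F,0).round(2),'sd',np.std(F,0).round(2),'pos',np.mean(P,0).round(1),'grip',s['grip_force'])
E
python3 -c "
from h import *
force(4)"
echo '[0,0,0,-0.02,0,0,0,0,-0.02,0,0,0,0,0,0,0,0,0,0,0]' | python3 steer.py | grep -E 'pos|force'
python3 -c "
from h import *
force(8)"
```

```text
t 3.95 F [0.12 0.11 5.34] sd [0.43 0.4  0.28] pos [ 607.  -163.5  319.9] grip 68.81639242172241
position: [606.3, -163.3, 320.0]
contact_force: [1.1, -0.9, -3.4]
grip_force: 68.5
t 4.75 F [ 1.04 -0.42 -2.92] sd [0.43 0.28 0.44] pos [ 606.3 -163.3  320.1] grip 68.27169299125671
```

To row units: 2 mm is 0.04, 0.7 mm is 0.014.

```bash
echo '[0,0,0,0.014,0,0,0,0.04,0,0,0,0,0.04,0,0,0,0,0.04,0,0,0,0,0.04,0,0]' | python3 steer.py | grep -E 'pos|force'
python3 -c "
from h import *
force(10)"
echo '[0,0,-0.04,0,0,0,0,-0.04,0,0,0,0,-0.04,0,0,0,0,-0.04,0,0,0,0,-0.04,0,0]' | python3 steer.py | grep -E 'pos|force'
python3 -c "
from h import *
force(10)"
```

```text
position: [614.1, -164.1, 320.0]
contact_force: [-3.1, -0.2, 1.1]
grip_force: 69.0
t 5.75 F [-0.85  0.09 -0.68] sd [0.89 0.44 0.94] pos [ 614.8 -164.2  320. ] grip 68.53373765945435
position: [604.4, -163.1, 320.1]
contact_force: [2.0, -0.3, -2.8]
grip_force: 68.4
t 6.75 F [-0.38  0.11 -1.12] sd [1.16 0.55 0.82] pos [ 604.1 -163.1  320. ] grip 68.82713556289673
```

To row units: 1.5 mm is 0.03.

```bash
f(){ grep contact_force; }
for d in 1; do
echo '[0,0,0.03,0,0,0,0,0.03,0,0]' | python3 steer.py|f
echo '[0,0,0.03,0,0]' | python3 steer.py|f
echo '[0,0,0.03,0,0]' | python3 steer.py|f
echo '[0,0,0.03,0,0]' | python3 steer.py|f
echo '[0,0,0.03,0,0]' | python3 steer.py|f
echo '[0,0,0.03,0,0]' | python3 steer.py|f
echo '[0,0,0.03,0,0]' | python3 steer.py|f
echo back
echo '[0,0,-0.03,0,0,0,0,-0.03,0,0]' | python3 steer.py|f
echo '[0,0,-0.03,0,0]' | python3 steer.py|f
echo '[0,0,-0.03,0,0]' | python3 steer.py|f
echo '[0,0,-0.03,0,0]' | python3 steer.py|f
echo '[0,0,-0.03,0,0]' | python3 steer.py|f
echo '[0,0,-0.03,0,0]' | python3 steer.py|f
echo '[0,0,-0.03,0,0]' | python3 steer.py|f
done
python3 -c "
from h import *
go([606.5,-162.9,320])"
```

```text
contact_force: [-4.1, 0.7, 1.6]
contact_force: [-3.1, 0.3, 2.0]
contact_force: [-3.7, 0.0, 2.1]
contact_force: [-2.7, 0.8, 2.0]
contact_force: [-2.4, 1.4, 1.7]
contact_force: [-3.7, 1.0, 1.8]
contact_force: [-3.5, 0.9, 1.7]
back
contact_force: [1.7, -0.2, -2.6]
contact_force: [2.7, 0.7, -2.4]
contact_force: [1.3, -0.6, -1.7]
contact_force: [2.7, 0.1, -2.5]
contact_force: [2.8, 0.2, -2.3]
contact_force: [1.0, -0.4, -2.7]
contact_force: [1.6, 0.3, -2.9]
t 8.4 pos [ 604.4 -163.1  320.1] psi 83.9 q6 75.1 tool shift [0.4 2.1 0.1] F [ 1.57  0.25 -2.9 ]
```

To row units: 1 mm is 0.02.

```bash
echo '[0,0,0.02,0,0,0,0,0.02,0,0,0,0,0,0,0,1,0,0,0,0,1,0,0,0,0]' | python3 steer.py |grep -E 'pos|width|contact'
echo '[1,0,0,0,0,1,0,0,0,0,1,0,0,-0.3,0,1,0,0,-0.7,0,1,0,0,-0.7,0]' | python3 steer.py |grep -E 'pos|width|contact'
echo '[1,0,0,0,0.0692,1,0,0,0,0.0692,1,0,0,0,0.0692,1,0,0,0,0.0692,1,0,0,0,0]' | python3 steer.py |grep -E 'pos|width|contact'
python3 -c "
from h import *
go([461.0,27.8,405])"
```

```text
position: [606.8, -163.4, 320.2]
contact_force: [1.1, 1.5, -0.3]
width: 0.514
position: [606.2, -163.2, 406.2]
contact_force: [1.3, -0.7, 0.8]
width: 0.998
position: [606.6, -163.4, 406.4]
contact_force: [0.1, -0.2, -0.5]
width: 1.001
t 9.9 pos [ 606.6 -163.4  406.4] psi 50.7 q6 108.3 tool shift [  55.9 -233.7    1.1] F [ 0.12 -0.21 -0.55]
```

To row units: -39 mm is -0.78, 9.3 mm is 0.186.

```bash
echo '[1,0.186,-0.78,0,0,1,0.186,-0.78,0,0,1,0.186,-0.78,0,0,1,0.186,-0.78,0,0,1,0.186,-0.78,0,0]' | python3 steer.py |grep -E 'pos'
echo '[1,0.188,-0.774,0,0,1,0,0,0,0,1,0,0,0,0]' | python3 steer.py |grep -E 'pos'
python3 -c "
from h import *
go([461.0,27.8,320])"
```

```text
position: [483.9, -2.9, 405.8]
position: [460.8, 28.4, 405.9]
t 10.7 pos [460.8  28.4 405.9] psi 50.9 q6 124.5 tool shift [-0.4  0.4 85.9] F [ 0.5  -0.45  0.47]
```

To row units: 30 mm is 0.6, 18 mm is 0.36.

```bash
f(){ grep contact_force; }
echo '[1,0,0,0.6,0,1,0,0,0.6,0,1,0,0,0.36,0,1,0,0,0.15,0,0.5,0,0,0,0]' | python3 steer.py |grep pos
echo '[0,0,0,0,0,0,0,0,0,0,0,0,0,0,0,0,0,0,0,0,0,0,0,0,0]' | python3 steer.py |grep pos
python3 -c "
from h import *
force(5)"
echo '[0,0,0.03,0,0,0,0,0.03,0,0]' | python3 steer.py|f
echo '[0,0,0.03,0,0]' | python3 steer.py|f
echo '[0,0,0.03,0,0]' | python3 steer.py|f
echo '[0,0,0.03,0,0]' | python3 steer.py|f
echo '[0,0,0.03,0,0]' | python3 steer.py|f
echo '[0,0,0.03,0,0]' | python3 steer.py|f
echo '[0,0,0.03,0,0]' | python3 steer.py|f
echo back
echo '[0,0,-0.03,0,0,0,0,-0.03,0,0]' | python3 steer.py|f
echo '[0,0,-0.03,0,0]' | python3 steer.py|f
echo '[0,0,-0.03,0,0]' | python3 steer.py|f
echo '[0,0,-0.03,0,0]' | python3 steer.py|f
echo '[0,0,-0.03,0,0]' | python3 steer.py|f
echo '[0,0,-0.03,0,0]' | python3 steer.py|f
echo '[0,0,-0.03,0,0]' | python3 steer.py|f
python3 -c "
from h import *
force(4)
go([461,27.8,320])"
```

```text
position: [461.3, 27.2, 318.8]
position: [461.4, 27.9, 320.5]
t 11.9 F [-0.02 -0.27  4.74] sd [0.52 0.4  1.17] pos [461.4  27.9 320.4] grip 68.83052945137024
contact_force: [-3.1, 2.6, 8.9]
contact_force: [-3.6, 2.8, 9.2]
contact_force: [-4.2, 3.1, 9.3]
contact_force: [-3.1, 2.5, 9.7]
contact_force: [-3.9, 3.2, 9.2]
contact_force: [-4.0, 3.2, 9.4]
contact_force: [-3.0, 2.9, 9.6]
back
contact_force: [2.1, -1.8, 4.8]
contact_force: [1.9, -1.6, 4.8]
contact_force: [1.2, -2.1, 5.7]
contact_force: [1.4, -1.7, 5.6]
contact_force: [2.6, -1.3, 4.3]
contact_force: [2.7, -2.9, 5.2]
contact_force: [2.3, -2.3, 5.2]
t 13.7 F [ 0.97 -1.08  6.3 ] sd [0.97 0.81 0.67] pos [461.7  27.8 320.4] grip 69.03384447097778
t 13.75 pos [461.6  27.9 320.4] psi 50.7 q6 124.7 tool shift [-0.4 -0.4  0.4] F [ 0.41 -0.62  7.03]
```

To row units: -0.7 mm is -0.014.

```bash
f(){ grep contact_force; }
echo '[0,0,0,-0.014,0,0,0,0,-0.014,0,0,0,0,0,0]' | python3 steer.py|f
echo '[0,0,0.03,0,0,0,0,0.03,0,0]' | python3 steer.py|f
echo '[0,0,0.03,0,0]' | python3 steer.py|f
echo '[0,0,0.03,0,0]' | python3 steer.py|f
echo '[0,0,0.03,0,0]' | python3 steer.py|f
echo '[0,0,0.03,0,0]' | python3 steer.py|f
echo back
echo '[0,0,-0.03,0,0,0,0,-0.03,0,0]' | python3 steer.py|f
echo '[0,0,-0.03,0,0]' | python3 steer.py|f
echo '[0,0,-0.03,0,0]' | python3 steer.py|f
echo '[0,0,-0.03,0,0]' | python3 steer.py|f
echo '[0,0,-0.03,0,0]' | python3 steer.py|f
python3 -c "
from h import *
force(4)
go([461,27.8,320])"
```

```text
contact_force: [2.0, -0.2, 2.0]
contact_force: [-2.3, 1.7, 4.4]
contact_force: [-2.1, 1.9, 4.4]
contact_force: [-2.0, 2.0, 1.9]
contact_force: [-1.9, 1.0, 1.8]
contact_force: [-1.8, 0.4, 1.3]
back
contact_force: [0.7, -0.4, -1.5]
contact_force: [0.1, 0.0, -1.5]
contact_force: [0.3, -0.9, -2.1]
contact_force: [1.0, -0.4, -2.9]
contact_force: [0.7, -0.2, -2.7]
t 15.4 F [-0.28  0.15 -2.42] sd [0.66 0.32 0.5 ] pos [460.5  28.1 320.7] grip 68.28844428062439
t 15.45 pos [460.6  28.  320.7] psi 50.7 q6 124.7 tool shift [0.1 0.5 0.7] F [ 0.24  0.2  -3.09]
```

Under similar loading the front pot drags at about 1.5 N and the right one at about 2.65 N, so the right pot holds the eggs. I'll release the front pot and go back to the right one.

To row units: 0.6 mm is 0.012, 0.5 mm is 0.01.

```bash
echo '[0,0,0.01,0.012,0,0,0,0,0,0,1,0,0,0,0,1,0,0,0,0,1,0,0,0,0]' | python3 steer.py |grep -E 'pos|width|contact'
echo '[1,0,0,0,0,1,0,0,-0.3,0,1,0,0,-0.7,0,1,0,0,-0.72,0]' | python3 steer.py |grep -E 'pos|width|contact'
echo '[1,-0.186,0.78,0,0,1,-0.186,0.78,0,0,1,-0.186,0.78,0,0,1,-0.186,0.78,0,0,1,-0.186,0.78,0,0]' | python3 steer.py |grep -E 'pos'
echo '[1,-0.188,0.774,0,-0.0692,1,0,0,0,-0.0692,1,0,0,0,-0.0692,1,0,0,0,-0.0692,1,0,0,0,0]' | python3 steer.py |grep -E 'pos'
python3 - <<'E'
from h import *
p,d=manip.camera('top');q,_=manip.camera('scene');np.savez('t1.npz',p=p,q=q)
cv2.imwrite('pics/t1.png',p[:,:,::-1]);
go([606.8,-163.4,319.5])
for k,v in {'F':((250,238),(228,130)),'L':((177,132),(345,144))}.items():
  try:
    print(k,tri(grip(p,v[0])[0][0],grip(q,v[1])[0][0]))
  except Exception as e: print(k,e)
E
```

```text
position: [461.6, 27.5, 320.5]
contact_force: [0.1, -0.0, 0.1]
width: 0.688
position: [460.8, 27.6, 406.4]
contact_force: [1.1, 1.0, -0.5]
width: 0.999
position: [583.7, -133.3, 406.3]
position: [607.0, -163.9, 406.0]
t 17.45 pos [ 606.9 -163.7  406.2] psi 83.8 q6 75.3 tool shift [ 0.2 -0.1 86.7] F [-0.42 -0.04 -0.13]
F (array([461.61392322,  27.63001616, 162.31278642]), np.float64(2.4573918486934887))
L (array([649.7638468 , 170.16309664, 162.90263304]), np.float64(0.9136439131202901))
```

View pics/t1.png

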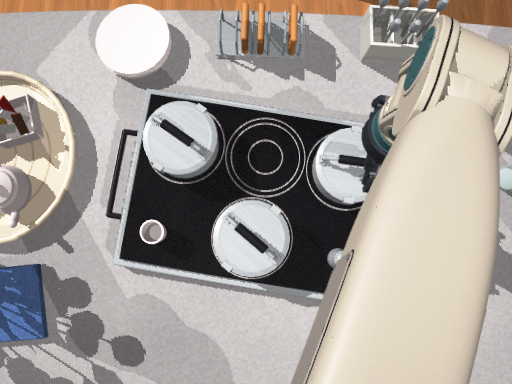

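The top view shows the front pot back at (251,237), the left pot untouched at (177,132), the hot ring free at (265,157), and the gripper over the right pot's grip at about (352,160).

To row units: 30 mm is 0.6, 18 mm is 0.36.

```bash
echo '[1,0,0,0.6,0,1,0,0,0.6,0,1,0,0,0.36,0,1,0,0,0.16,0,0.5,0,0,0,0]' | python3 steer.py |grep pos
echo '[0,0,0,0,0,0,0,0,0,0,0,0,0,0,0,0,0,0,0,0,0,0,0,0,0]' | python3 steer.py 80 |grep pos
python3 -c "
from h import *
force(4);go([628.8,4.0,320])"
```

```text
position: [606.4, -163.4, 319.1]
position: [607.1, -163.8, 321.5]
t 18.6 F [-1.27  0.11  5.37] sd [0.2  0.67 1.22] pos [ 607.2 -163.8  321.5] grip 78.46305012702942
t 18.65 pos [ 607.2 -163.8  321.4] psi 83.9 q6 75.1 tool shift [169.2   3.7   1.4] F [-1.18  0.01  4.88]
```

```bash
f(){ grep -E 'pos|contact'; }
echo '[0,0,0,-0.014,0,0,0.02,0,0,0,0,0.04,0,0,0,0,0.06,0,0,0,0,0.08,0,0,0]' | python3 steer.py|f
echo '[0,0.08,0.002,0,0,0,0.08,0.002,0,0,0,0.08,0.002,0,0,0,0.08,0.002,0,0,0,0.08,0.002,0,0]' | python3 steer.py|f
python3 -c "
from h import *
go([628.8,4.0,320])"
```

```text
position: [608.3, -155.1, 321.8]
contact_force: [-1.2, -7.2, 4.4]
position: [611.0, -136.1, 322.2]
contact_force: [-1.2, -9.7, 4.3]
t 19.65 pos [ 611.  -136.1  322.2] psi 83.8 q6 77.8 tool shift [141.2   2.6   0.9] F [-1.19 -9.74  4.31]
```

```bash
python3 - <<'E'
from h import *
for i in range(4):
    s=manip.sense();print(s['clock'],s['contact_force'].round(1),s['moment'].round(2),s['position'].round(1),s['eef_rot'][:,2].round(4),s['qvel'].round(1));
    p,_=manip.camera('scene')
cv2.imwrite('pics/s2.png',p[:,:,::-1])
E
```

```text
19.65 [-1.2 -9.7  4.3] [-2.33  0.38 -0.09] [ 611.  -136.1  322.2] [ 0.001  -0.0091 -1.    ] [ 3.6 -0.3 -0.5 -0.1 -0.   3.5]
19.7 [-0.1 -5.8  1.3] [-1.59  0.02 -0.05] [ 611.  -135.3  321.9] [ 0.0011 -0.0072 -1.    ] [-0.1  0.4 -0.7 -0.2  2.5 -0.7]
19.75 [ 0.3 -4.1  3.7] [-1.06 -0.06 -0.03] [ 610.9 -135.1  321.6] [ 0.0011 -0.0051 -1.    ] [ 0.1  0.1 -0.1  0.1  2.1 -0.1]
19.8 [-0.9 -4.3  3.9] [-0.87 -0.08 -0.08] [ 610.9 -134.8  321.5] [ 0.0013 -0.0035 -1.    ] [ 0.2 -0.  -0.   0.3  1.5 -0.1]
```

View pics/s2.png

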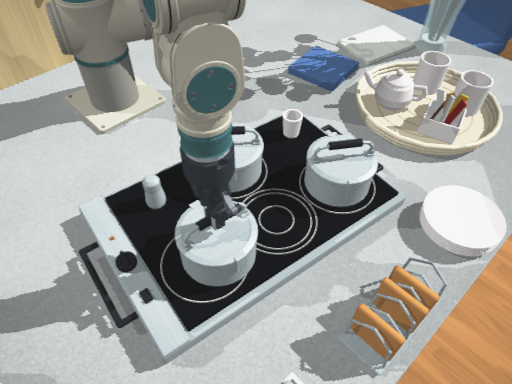

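The pot stands flat at about (217,240), moving towards the hot ring, with the other pots clear of it. I'll go on more slowly.

To row units: 3 mm is 0.06, 2 mm is 0.04.

```bash
f(){ grep -E 'pos|contact'; }
echo '[0,0.02,0,-0.01,0,0,0.04,0,0,0,0,0.06,0.002,0,0,0,0.06,0.002,0,0,0,0.06,0.002,0,0]' | python3 steer.py|f
echo '[0,0.06,0.002,0,0,0,0.06,0.002,0,0,0,0.06,0.002,0,0,0,0.06,0.002,0,0,0,0.06,0.002,0,0]' | python3 steer.py|f
echo '[0,0.06,0.002,0,0,0,0.06,0.002,0,0,0,0.06,0.002,0,0,0,0.06,0.002,0,0,0,0.06,0.002,0,0]' | python3 steer.py|f
python3 -c "
from h import *
go([628.8,4.0,320])"
```

```text
position: [612.0, -122.2, 321.6]
contact_force: [-0.4, -6.2, 3.4]
position: [614.1, -107.5, 321.6]
contact_force: [-0.6, -6.2, 4.4]
position: [616.1, -92.7, 321.7]
contact_force: [-1.0, -7.2, 3.4]
t 21.35 pos [616.1 -92.7 321.7] psi 83.9 q6 81.6 tool shift [97.5  2.3  1.3] F [-0.99 -7.23  3.44]
```

Steady. I'll carry on to about 20 mm short.

To row units: 3 mm is 0.06, 0.1 mm is 0.002.

```bash
f(){ grep -E 'pos|contact'; }
echo '[0,0.06,0.002,0,0,0,0.06,0.002,0,0,0,0.06,0.002,0,0,0,0.06,0.002,0,0,0,0.06,0.002,0,0]' | python3 steer.py|f
echo '[0,0.06,0.002,0,0,0,0.06,0.002,0,0,0,0.06,0.002,0,0,0,0.06,0.002,0,0,0,0.06,0.002,0,0]' | python3 steer.py|f
echo '[0,0.06,0.002,0,0,0,0.06,0.002,0,0,0,0.06,0.002,0,0,0,0.06,0.002,0,0,0,0.06,0.002,0,0]' | python3 steer.py|f
echo '[0,0.06,0.002,0,0,0,0.06,0.002,0,0,0,0.06,0.002,0,0,0,0.06,0.002,0,0,0,0.06,0.002,0,0]' | python3 steer.py|f
echo '[0,0.06,0.002,0,0,0,0.06,0.002,0,0,0,0.06,0.002,0,0,0,0.06,0.002,0,0,0,0.06,0.002,0,0]' | python3 steer.py|f
python3 -c "
from h import *
force(3);go([628.8,4.0,320])"
```

```text
position: [618.2, -77.9, 321.7]
contact_force: [-1.5, -6.5, 2.9]
position: [620.2, -63.0, 321.6]
contact_force: [-0.8, -7.9, 4.0]
position: [622.3, -48.2, 321.7]
contact_force: [-1.5, -7.2, 4.1]
position: [624.3, -33.4, 321.7]
contact_force: [-1.9, -6.5, 4.5]
position: [626.3, -18.6, 321.7]
contact_force: [-1.0, -7.6, 4.8]
t 23.95 F [-0.7  -4.94  3.44] sd [0.31 2.02 0.97] pos [626.4 -18.1 321.6] grip 78.46942663192749
t 24.0 pos [626.4 -17.6 321.5] psi 83.9 q6 88.5 tool shift [21.7  0.1  1.5] F [-0.63 -3.38  2.77]
```

To row units: 3 mm is 0.06.

```bash
f(){ grep -E 'pos|contact|width'; }
echo '[0,0.06,0,0,0,0,0.06,0,0,0,0,0.06,0,0,0,0,0.06,0,0,0,0,0.06,0,0,0]' | python3 steer.py|f
echo '[0,0.06,0,0,0,0,0.04,0,0,0,0,0.02,0,0,0,0,0,0,0,0,0,0,0,0,0]' | python3 steer.py|f
python3 -c "
from h import *
force(3);go([628.8,4.0,320])"
echo '[0.3,0,0,0,0,0.4,0,0,0,0,1,0,0,0,0,1,0,0,0,0,1,0,0,0,0]' | python3 steer.py|f
echo '[1,0,0,0,0,1,0,0,-0.3,0,1,0,0,-0.7,0,1,0,0,-0.8,0,1,0,0,-0.8,0]' | python3 steer.py|f
```

```text
position: [628.1, -3.5, 321.7]
contact_force: [-0.5, -6.3, 4.6]
width: 0.185
position: [628.8, 3.5, 321.5]
contact_force: [-0.6, -3.3, 4.3]
width: 0.179
t 25.1 F [-0.64 -2.19  3.9 ] sd [0.03 0.79 0.39] pos [628.8   3.4 321.5] grip 78.4699273109436
t 25.15 pos [628.8   3.4 321.5] psi 84.0 q6 90.5 tool shift [ 0.6 -0.1  1.5] F [-0.3  -1.24  4.55]
position: [628.8, 3.1, 321.2]
contact_force: [0.2, 0.5, -0.3]
width: 0.892
position: [628.6, 3.0, 454.0]
contact_force: [2.0, 0.1, -1.0]
width: 0.999
```

To row units: -40 mm is -0.8.

```bash

echo '[1,-0.8,0,0,0,1,-0.8,0,0,0,1,-0.8,0,0,0,1,-0.8,0,0,0,1,-0.8,0,0,0]' | python3 steer.py|grep pos
echo '[1,-0.8,0,0,0,1,-0.8,0,0,0,1,-0.8,0,0,0,1,0,0,0,0,1,0,0,0,0]' | python3 steer.py|grep pos
python3 - <<'E'
from h import *
p,d=manip.camera('top');q,_=manip.camera('scene')
cv2.imwrite('pics/t3.png',np.hstack([p,q])[:, :, ::-1][:, ::1]); cv2.imwrite('pics/t3.png',cv2.resize(np.vstack([p,q])[:,:,::-1],(400,600)))
for k,v in {'F':((250,238),(228,130)),'L':((177,132),(345,144)),'H':((260,150),(276,180))}.items():
  try: print(k,tri(grip(p,v[0])[0][0],grip(q,v[1])[0][0]))
  except Exception as e: print(k,e)
E
```

```text
position: [607.4, -197.4, 453.2]
position: [594.8, -316.2, 452.4]
F (array([461.28112194,  27.31423897, 162.29922547]), np.float64(1.551416777871827))
L (array([649.7638468 , 170.16309664, 162.90263304]), np.float64(0.9136439131202901))
H max() iterable argument is empty
```

View pics/t3.png

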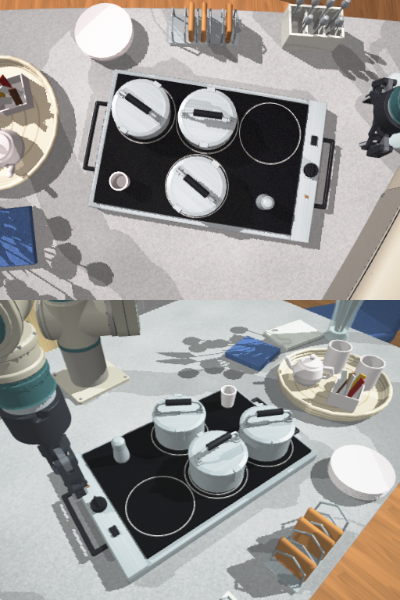

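The pot now stands on the hot ring (top half about (208,116), bottom half about (217,460)). The right ring is free, and the egg cup, the salt and the other pots stand in their places. Now I'll measure it.

```bash
python3 - <<'E'
from h import *
p,d=manip.camera('top');q,_=manip.camera('scene')
for n,i,s in(('top',p,(266,146)),('scene',q,(276,180))):
  for th in(60,80,100,120):
    try: r,a=grip(i,s,40,th);print(n,th,np.round(r[0],1),np.round(r[1],1),a,onz(n,[r[0]],162.7).round(1))
    except Exception: print(n,th,'none')
for n,i,s in(('top',p,(345,171)),('scene',q,(205,264))):
  for e,c in ring(i,s,130): print(n,np.round(e[1],1),onz(n,[e[0]],48).round(1))
s=manip.sense();print(s['clock'],s['contact_force'])
E
```

```text
top 60 [265.2 173.9] [40.8 77.2] 367 [[576.8   4.5 162.7]]
top 80 [265.8 145.7] [36.6  8. ] 294 [[628.8   4.7 162.7]]
top 100 [265.6 145.8] [37.3  8.1] 304 [[628.6   5.1 162.7]]
top 120 [265.6 145.7] [37.3  8.3] 311 [[628.8   5.1 162.7]]
scene 60 none
scene 80 none
scene 100 none
scene 120 none
top [76.2 77.6] [[ 605.1 -161.9   48. ]]
top [77.7 80.3] [[ 604.8 -162.6   48. ]]
scene [74. 87.] [[ 610.2 -165.1   48. ]]
27.35 [0.10682623 0.19237946 0.06203979]
```

```bash
python3 -c "
from plant import manip
print(manip.close_job())"
```

```text
the job is handed in; nothing more can be done
None
```

The right-hand pot dragged about twice as heavy as the front one (the left one was not nudged), so I slid it onto the hot ring, measured about 1 mm off centre. The other two pots measured within about 2 mm of where they started, the egg cup and salt looked undisturbed in the pictures, and I handed the job in at 27 s; the hand-in gave no verdict.

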